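# Hold the dust intake gate half open

### The job

Free the sprung gate of the dust intake box on the bench by drawing its lock knob all the way out to the end stop, then slide the gate against its spring to half open, level with the middle mark, and hold it there. Finish while still holding the gate with the gripper at half travel, since it snaps shut when let go. Leave the tools and other things lying on and around the box where they are.

Things in the scene. Friction and masses are not known exactly. Their poses are not given: they have to be found in the camera images.
- intake: dust intake box, plywood, fixed to the table, 270 x 340 mm, top face 70 mm above the table. Origin on the table under the gate's centre line; box spans x -180 to 90, y -150 to 190 mm. +y: the gate opens; +x: across the gate, away from the robot at yaw 0; z up
- opening (a point): centre of the 100 x 100 mm square opening in the box's top, 70 mm above the table, at x 0, y -60 mm of the box; the closed gate covers it. Steel guide rails 14 mm wide, 10 mm tall lie along the box's y at x 64 and -64; their ends are joined by a spring housing (16 mm tall, y -146 to -130) and a stop bar (10 mm tall, y 103 to 115)
- gate (a joint): travel of the sprung gate, m, along the box's +y: 0 = closed, 0.05 = half (opening half uncovered), 0.1 = fully open. The spring pushes it shut with 4 N when closed, 8 N at half, 12 N fully open; friction 0.4 N. Let go, it runs shut. The lock bolt, when in, stops it after about 6 mm
- gate_grip (a point): centre of the gate's grip, an upright wooden block 44 mm along the box's x, 20 mm along its y, 74.5 to 120.5 mm above the table (point at 97.5), in the middle of the gate, a metal plate 114 x 120 mm with its top at 74.5 mm. It is at x 0, y -60 mm + gate travel in the box's frame
- half_mark (a point): the longest, middle one of three fine scored marks on top of the far guide rail, 80 mm above the table, at x 64, y -10 mm of the box. The grip's middle is level with it (same y) at half travel; the other two marks are for closed and fully open
- lock (a joint): travel of the gate's lock bolt, m, along the box's -x (out from the gate, towards the robot's side): 0 = fully in, 0.04 = end stop, fully drawn. Friction about 2 N; stays where it is left. Starts at 0 to 0.012; clears the gate from about 0.03 on
- lock_knob (a point): centre of the lock bolt's knob, an upright square wooden peg 18 x 18 mm, 76.5 to 116.5 mm above the table (point at 96.5), on a flat steel bolt 14 mm wide lying across the box's near ledge. It is at x -112 mm - lock travel, y 13 mm in the box's frame; 31 mm free between peg and guide rail when fully in
- glue: bystander, not to be moved: white glue bottle, diameter 60, 140 tall (sizes in mm); origin at the centre of its underside
- tape: bystander, not to be moved: roll of tape, diameter 84, 24 tall, lying on the intake box's near ledge (sizes in mm); origin at the centre of its underside
- offcut: bystander, not to be moved: wood offcut 50 x 75 x 22, lying on the intake box's near ledge (sizes in mm); origin at the centre of its underside
- hammer: bystander, not to be moved: hammer, 260 long, lying along its x (sizes in mm); origin at the centre of its underside
- tin: bystander, not to be moved: metal tin, diameter 66, 70 tall (sizes in mm); origin at the centre of its underside
- clamp: bystander, not to be moved: bar clamp lying flat along its x, 320 long, 30 tall (sizes in mm); origin at the centre of its underside
- square: bystander, not to be moved: try square lying flat, about 170 x 110 (sizes in mm); origin at the centre of its underside

How it is judged:
By the outcome, as a careful person would: the job done as asked, in the order asked, and still so for the second after the job is handed in, while the arm keeps its last pose, push and grip.
It also fails if it takes over 45 s, if anything falls off the work surface, if the arm or the gripper's body presses on something with over 40 N, if the wrist force passes 120 N, or if a joint passes its speed limit or range.

### The arm

A 6-joint arm with a two-finger parallel gripper is mounted at the origin on the work surface. World frame = base frame: x ahead of the robot, y to its left, z up, the work surface at z = 0. Lengths are in mm, angles in degrees, forces in N, time in s.
With the tool pointing down it reaches from about 300 to 850 mm from the base axis. Payload 4.2 kg.
Tool frame: the origin (TCP) lies on the centre line of the jaws, within the pads' length; the fingertips stand 14 mm ahead of it and the grasp point (between the pads) lies 5 mm behind it; z points along the fingers, y is the direction in which the jaws open and shut (so a half turn about z gives the same grasp; the last joint's range is limited). The gripper opens to 91 mm and grips with 3 to 60 N. Pads are 32 mm wide; open, the fingers measure 118 mm over their backs; the gripper's body (76 mm by 178 mm) begins 60 mm behind the grasp point.
Start: joints at [-65.718, 18.312, 89.639, -0, 72.044, -1.146], TCP at [246.895, -519.312, 227.976] pointing down, gripper open.
Joint ranges: [-177.97, 177.97], [-48.28, 115.42], [12.27, 149.76], [-77.06, 257.06], [2.81, 150.46], [-146.56, 146.56]. Speed limits (degrees/s): [147.25, 147.25, 180, 180, 180, 180].

### API

Orientations are given as [roll, pitch, yaw] about the fixed x, y, z axes, in that order (R = Rz(yaw) Ry(pitch) Rx(roll)).
In Python, from workcell import env gives the robot as it stands.
- The arm moves only by the tool play_rows, never from a script. Its argument "increments" is a list of rows, each a list of 5 numbers: the shift along the world's x, y, z in mm, then the turn about the world's z in degrees, then the closure, from 0 (fully open) to 1 (shut). In form: [[x, y, z, yaw, fingers], ...]. A call has 1 to 20 rows; each row shifts and turns the commanded pose from where the row before left it; what a row does not reach is not made up. A row lasts 1/8 s, in which the tool goes at most 62.5 mm and 10.7 degrees, less where a joint would pass 70% of its speed; a pose out of reach is approached as far as the arm can. A call is refused whole if a number of a shift passes 62.5 or a number of a turn 10.7, either way. A call with a gripper value outside its range is refused whole. The fingers move at their own pace and stop on an object; "newtons" is the grip in N (left out, the last holds). Time passes only in rows, so rows that do not move let the fingers close. It gives the time, the measured TCP pose, the force and the opening at its end, in the units of the state.
- env.state(): the state, without advancing time (a new reading comes with each control period).
- env.grab_frame(name): name is "scene" or "top" or "wrist"; returns the picture (420x560x3 uint8, red, green, blue); there is no depth.
- env.calibration(name): a dict with "fx", "fy", "cx", "cy" (pixels), "dist_coeffs" ([k1, k2, p1, p2, k3] as OpenCV has them; the pictures are not rectified), "R" (3x3) and "t" (3): a world point X has camera coordinates R X + t; the wrist camera has in their place "hand_eye" (4x4, takes a point from camera to tool coordinates, whose origin is the TCP and whose axes are the flange's). Camera axes: x right, y down, z forward; pixel columns grow to the right and rows downward; lengths in mm; the calibration is good to about 2 mm. A picture is of the moment at which its call begins: read the wrist's pose just before it. calibration takes no time and is no camera call.
- env.job_done(): hands the job in, once; it reports no verdict.
The state is a dict: "time_s": time; "qpos": joint angles; "qvel": joint speeds; "effort": joint torques, N m; "ee_pos": TCP position; "ee_rot": TCP orientation; "force": force on the tool from outside, world axes, zero at the start; "torque": the same for the moment, N m; "gripper_width": finger opening in mm.
Only numpy, scipy, OpenCV 4.12 (cv2) and the standard library are available. Lean on these libraries where they do the work, as an engineer would, in place of code of your own. Each camera call takes 0.05 s, during which the arm holds its last target.

## Working session

There is one attempt and no reset: what is moved stays moved. The work goes in short steps, Python scripts to look and compute and a tool call to move; the robot and the scene stay as the last step left them, time stands still between calls to the robot, and variables do not carry over. Pictures are saved under pics/ and viewed, and the job is handed in when it is done.

Besides the shell and the picture viewer there is one more tool, called after "Request:" by a JSON object that holds its "method" and its "body", one argument or row to a line. play_rows: Moves the arm, as the interface text tells. Its arguments: {"type":"object","properties":{"increments":{"type":"array"},"newtons":{"type":"number"}},"required":["increments"]}

```bash
mkdir -p pics; python3 - <<'E'
from workcell import env
import cv2
for n in("scene","top"):
    im=env.grab_frame(n); cv2.imwrite(f"pics/{n}0.png",cv2.cvtColor(im,cv2.COLOR_RGB2BGR))
    c=env.calibration(n); print(n,c)
print(env.state())
E
```

```text
scene {'fx': 525.4669729241676, 'fy': 525.4669729241676, 'cx': 278.9167487024242, 'cy': 215.71586726081068, 'dist_coeffs': array([-0.098576,  0.      ,  0.      ,  0.      ,  0.      ]), 'R': array([[ 7.67159420e-01,  6.41456419e-01,  2.93374665e-04],
       [ 3.76739923e-01, -4.50197500e-01, -8.09561141e-01],
       [-5.19166114e-01,  6.21172981e-01, -5.87035496e-01]]), 't': array([-435.65450301, -146.2570318 , 1599.97425047])}
top {'fx': 440.30173824227836, 'fy': 440.30173824227836, 'cx': 276.7906417092629, 'cy': 210.3407584554848, 'dist_coeffs': array([-0.11317512,  0.        ,  0.        ,  0.        ,  0.        ]), 'R': array([[-0.02846207, -0.9995541 ,  0.00902853],
       [-0.98629873,  0.02661405, -0.16280819],
       [ 0.16249531, -0.01353869, -0.98661643]]), 't': array([  12.97065756,  586.90047764, 1105.3999785 ])}
{'time_s': 0.1, 'qpos': array([-6.57182030e+01,  1.83480192e+01,  8.97001940e+01, -1.59801420e-03,
        7.20456538e+01, -1.14584335e+00]), 'qvel': array([ 0.08692291, -0.07310288, -0.25970436,  0.06302228,  0.07453264,
        0.09134668]), 'effort': array([-4.89023259e-04, -4.13333595e+01, -2.32510471e+01,  7.30078644e-02,
        4.22261423e-02, -5.29012073e-05]), 'ee_pos': array([ 246.69849447, -518.89526481,  227.19866991]), 'ee_rot': array([-1.79906121e+02, -3.58014798e-04,  2.54281339e+01]), 'force': array([ 0.23037749,  0.38544885, -0.09032527]), 'torque': array([-0.00630205, -0.02354401,  0.04824486]), 'gripper_width': 91.01453574086965}
```

View pics/scene0.png

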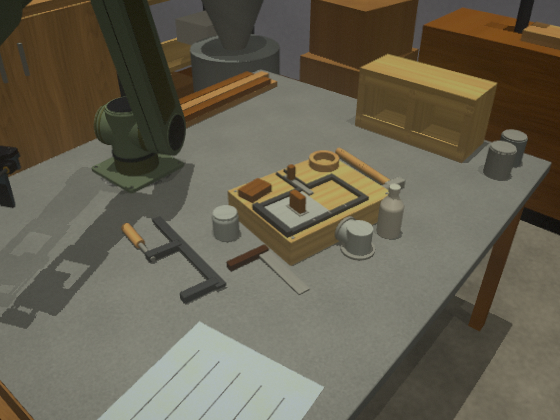

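View pics/top0.png

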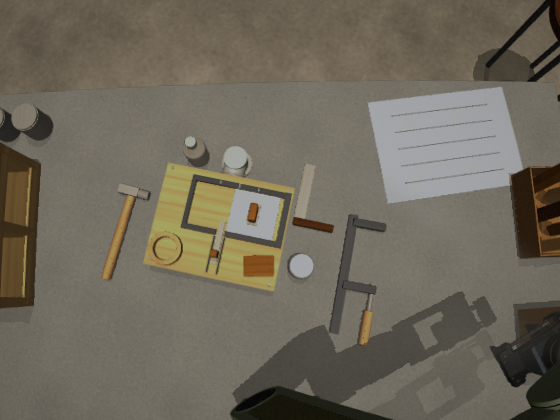

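```bash
cat > h.py <<'E'
import numpy as np,cv2
from workcell import env
def ray(c,uv):
    K=np.array([[c['fx'],0,c['cx']],[0,c['fy'],c['cy']],[0,0,1]])
    p=cv2.undistortPoints(np.array(uv,float).reshape(-1,1,2),K,c['dist_coeffs']).reshape(-1,2)
    d=np.c_[p,np.ones(len(p))]@c['R']; o=-c['R'].T@c['t']; return o,d
def plane(c,uv,z):
    o,d=ray(c,uv); z=np.broadcast_to(z,len(d)); return o+d*((z-o[2])/d[:,2])[:,None]
def proj(c,X):
    K=np.array([[c['fx'],0,c['cx']],[0,c['fy'],c['cy']],[0,0,1]])
    return cv2.projectPoints(np.array(X,float).reshape(-1,1,3),cv2.Rodrigues(c['R'])[0],c['t'],K,c['dist_coeffs'])[0].reshape(-1,2)
def wristcal():
    s=env.state(); c=dict(env.calibration('wrist')); r=np.radians(s['ee_rot'])
    from scipy.spatial.transform import Rotation as Ro
    T=np.eye(4);T[:3,:3]=Ro.from_euler('xyz',r).as_matrix();T[:3,3]=s['ee_pos']
    M=np.linalg.inv(T@c['hand_eye']); c['R']=M[:3,:3];c['t']=M[:3,3]; return c
E
python3 - <<'E'
import cv2
im=cv2.imread('pics/top0.png')[150:300,130:310]
cv2.imwrite('pics/top0z.png',cv2.resize(im,None,fx=4,fy=4,interpolation=cv2.INTER_CUBIC))
im=cv2.imread('pics/scene0.png')[140:260,220:410]
cv2.imwrite('pics/scene0z.png',cv2.resize(im,None,fx=4,fy=4,interpolation=cv2.INTER_CUBIC))
E
```

```text
(no output)
```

View pics/top0z.png

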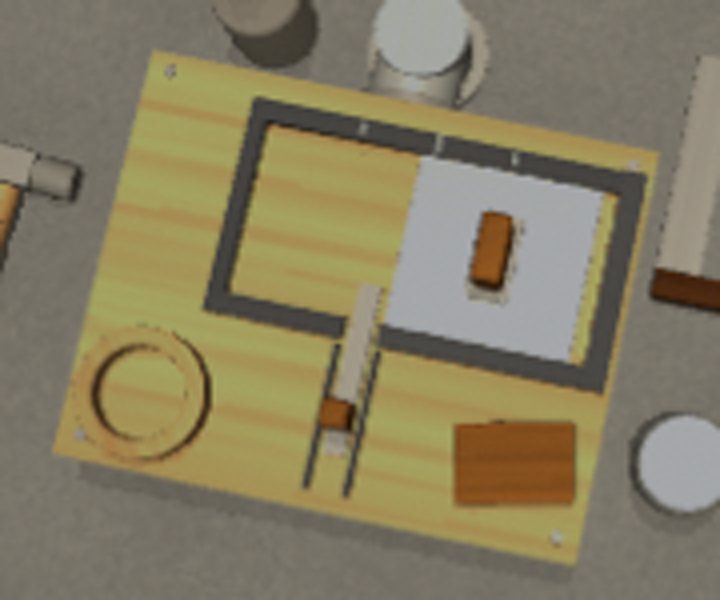

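View pics/scene0z.png

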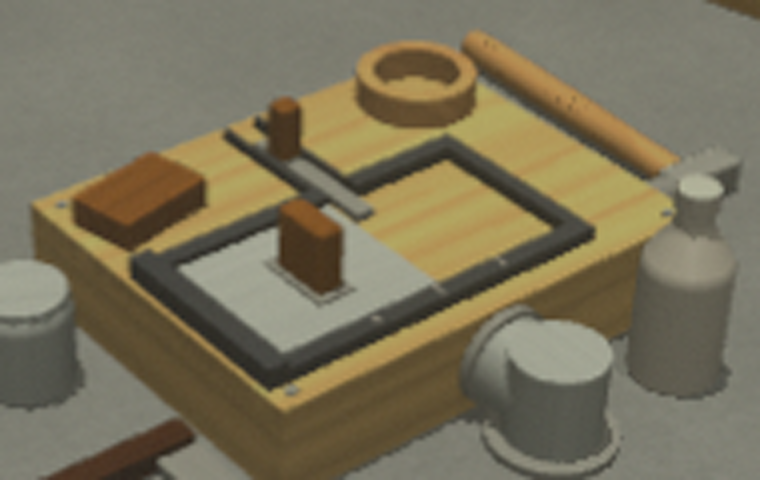

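```bash
cat > fit.py <<'E'
from h import *
def fit(B,W):
    B=np.array(B,float)[:,:2];W=np.array(W)[:,:2];b=B.mean(0);w=W.mean(0)
    H=(B-b).T@(W-w);a=np.arctan2(H[0,1]-H[1,0],H[0,0]+H[1,1]);R=np.array([[np.cos(a),-np.sin(a)],[np.sin(a),np.cos(a)]])
    t=w-R@b; return np.degrees(a),R,t,(B@R.T+t-W)
E
python3 - <<'E'
from fit import *
c=env.calibration('top'); cs=env.calibration('scene')
Z=lambda p,o:(np.array(p,float)+.5)/4-.5+np.array(o)
B=[(90,190),(90,-150),(-180,-150),(-180,190),(71,115),(71,-146),(-71,-146),(-71,115),(64,40),(64,-10),(64,-60)]
z=[70]*4+[80,86,86,80,80,80,80]
P=Z([(153,52),(658,152),(576,563),(54,452),(255,98),(645,178),(604,390),(206,308),(363,128),(439,144),(515,158)],(130,150))
W=plane(c,P,np.array(z,float))
a,R,t,r=fit(B,W);print('top',a,t);print(r.round(1))
P2=Z([(287,410),(32,205),(275,385),(447,138),(595,235),(376,318),(437,288),(501,262)],(220,140))
B2=[(90,-150),(-180,-150),(71,-146),(-71,115),(71,115),(64,-60),(64,-10),(64,40)]
z2=[70,70,78,80,80,80,80,80]
W2=plane(cs,P2,np.array(z2,float));a2,R2,t2,r2=fit(B2,W2);print('scene',a2,t2);print(r2.round(1))
f=lambda uv,z,c,o:(R.T@(plane(c,Z([uv],o),z)[0,:2]-t)).round(1)
print('knob top',f((337,411),116.5,c,(130,150)),f((286,101),116.5,cs,(220,140)))
print('grip top',f((496,232),120.5,c,(130,150)))
print('offcut',[f(u,92,c,(130,150)) for u in((455,425),(575,421),(575,505),(456,503))])
print('tape',f((150,385),94,c,(130,150)))
E
```

```text
top -13.1579925145559 [588.68531521 115.70335813]
[[ 1.2  0.2]
 [ 0.3 -1.2]
 [-1.4 -0.1]
 [-1.2  1. ]
 [ 1.4  1.2]
 [ 2.9 -2.8]
 [-1.  -0.6]
 [-0.7  2.6]
 [-0.5 -0.2]
 [-0.  -0.1]
 [-0.9 -0.1]]
scene -13.47470606296074 [591.31008845 117.19976782]
[[ 0.6 -3.6]
 [-1.2  0.1]
 [-3.6 -0.9]
 [-1.5  4. ]
 [-2.9  6.5]
 [ 2.6 -2.3]
 [ 4.3 -2.2]
 [ 1.6 -1.6]]
knob top [-117.9   11.1] [-121.    18.4]
grip top [  8.8 -60.9]
offcut [array([-110.5,  -59. ]), array([ -93.1, -131.4]), array([-143.8, -141.8]), array([-157.3,  -69.7])]
tape [-125.1  132.7]
```

Request:
{"method": "play_rows", "body": {
  "increments": [
    [16.4,45.4,1,-2.76,0.3],
    [16.4,45.4,1,-2.76,0.3],
    [16.4,45.4,1,-2.76,0.3],
    [16.4,45.4,1,-2.76,0.3],
    [16.4,45.4,1,-2.76,0.3],
    [16.4,45.4,1,-2.76,0.3],
    [16.4,45.4,1,-2.76,0.3],
    [16.4,45.4,1,-2.76,0.3],
    [16.4,45.4,1,-2.76,0.3],
    [16.4,45.4,1,-2.76,0.3],
    [16.4,45.4,1,-2.76,0.3],
    [16.4,45.4,1,-2.76,0.3],
    [16.4,45.4,1,-2.76,0.3],
    [16.4,45.4,1,-2.76,0.3],
    [0,0,0,0,0.3],
    [0,0,0,0,0.3]
  ],
  "newtons": 30
}}

```text
time_s: 2.1
ee_pos: [475.9, 115.9, 241.5]
ee_rot: [179.9, 0.1, -13.2]
force: [-0.2, 0.2, -0.5]
gripper_width: 64.1
```

```bash
python3 - <<'E'
from h import *
c=wristcal(); np.save('w1R.npy',c['R']);np.save('w1t.npy',c['t'])
im=env.grab_frame("wrist"); cv2.imwrite("pics/w1.png",cv2.cvtColor(im,cv2.COLOR_RGB2BGR))
s=env.state();print(s['ee_pos'],s['ee_rot'],s['qpos'],s['gripper_width'],s['time_s'],env.calibration('wrist'))
E
```

```text
[475.89851409 115.47941751 241.64585616] [ 1.79943056e+02  5.47391693e-02 -1.32306809e+01] [ 1.23121411e+01  1.01134778e+01  9.88877116e+01 -2.93630916e-02
  7.10727554e+01  1.15552337e+02] 63.76007494707743 2.15 {'fx': 364.0733163650866, 'fy': 364.0733163650866, 'cx': 278.96038677532255, 'cy': 208.05381590547842, 'dist_coeffs': array([-0.03281061,  0.        ,  0.        ,  0.        ,  0.        ]), 'hand_eye': array([[ 3.15684755e-04, -9.61774480e-01, -2.73842566e-01,
         7.75743899e+01],
       [ 9.99999553e-01,  5.94826642e-05,  9.43884325e-04,
        -2.32941176e-01],
       [-8.91514970e-04, -2.73842741e-01,  9.61774068e-01,
        -1.56731606e+02],
       [ 0.00000000e+00,  0.00000000e+00,  0.00000000e+00,
         1.00000000e+00]])}
```

View pics/w1.png

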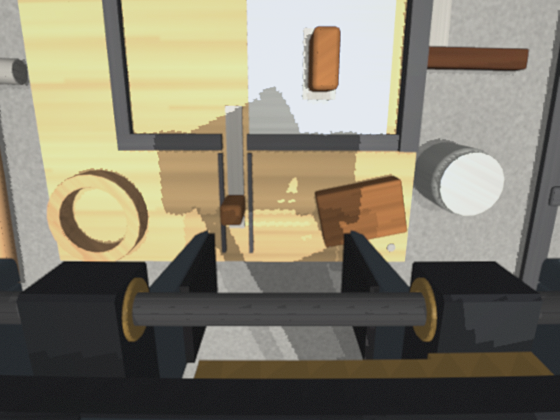

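```bash
python3 - <<'E'
import cv2
im=cv2.imread('pics/w1.png')
cv2.imwrite('pics/w1z.png',cv2.resize(im[90:260,100:300],None,fx=4,fy=3.5,interpolation=cv2.INTER_CUBIC))
cv2.imwrite('pics/w1y.png',cv2.resize(im[0:160,290:440],None,fx=3.6,fy=3.6,interpolation=cv2.INTER_CUBIC))
E
```

```text
(no output)
```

View pics/w1z.png

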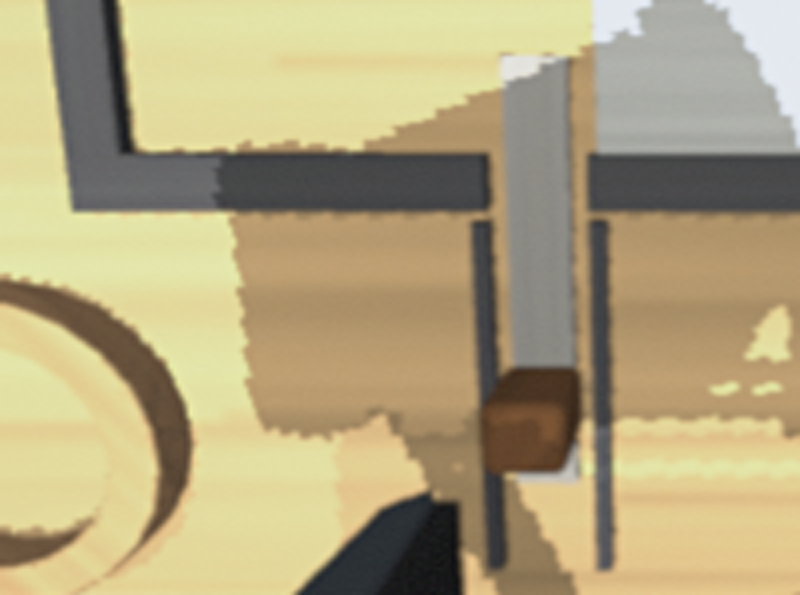

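View pics/w1y.png

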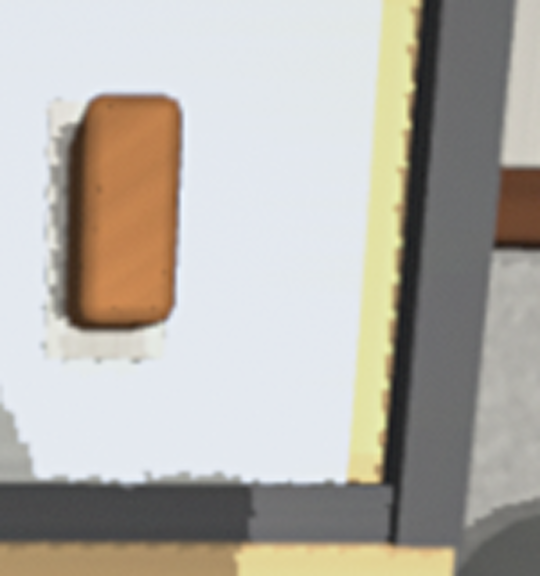

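```bash
python3 - <<'E'
from fit import *
c=dict(env.calibration('wrist'));c['R']=np.load('w1R.npy');c['t']=np.load('w1t.npy')
z=lambda p:[100+p[0]/4-.4,90+p[1]/3.5-.4]
y=lambda p:[290+p[0]/3.6-.4,p[1]/3.6-.4]
U=[z((75,210)),y((462,545)),z((132,153)),y((393,485)),z((526,436)),y((131,210))]
W=plane(c,U,np.array([80,86,80,80,116.5,120.5]));print(W.round(1))
B=[(-71,115),(-71,-146),(-57,103),(-57,-130)]
a,R,t,r=fit(B,W[:4]);print(a,t,r.round(1))
print('box',(W[:,:2]-t)@R)
for k in((-152,13),(0,-60),(0,-10)):print(k,R@k+t)
E
```

```text
[[546.7 243.3  80. ]
 [487.   -9.5  86. ]
 [557.1 226.4  80. ]
 [503.9   2.8  80. ]
 [477.  155.2 116.5]
 [575.1  58.1 120.5]]
-13.35030248845524 [589.3067775  115.05921539] [[ 0.   0.1]
 [-0.5 -1.1]
 [ 0.5  2. ]
 [-0.  -1.1]]
box [[ -71.0190423   114.91366358]
 [ -70.73002874 -144.8548142 ]
 [ -57.02506003  100.89099662]
 [ -57.22586893 -128.94984599]
 [-118.58610106   13.10724296]
 [  -0.65443289  -58.74003503]]
(-152, 13) [444.41609799 162.80532508]
(0, -60) [575.4525348   56.68062377]
(0, -10) [586.99773705 105.32945012]
```

Request:
{"method": "play_rows", "body": {
  "increments": [
    [0.6,20,0,0,0.35],
    [0.5,19.8,0,0,0.35],
    [0,0,-33,0,0.35],
    [0,0,-33,0,0.35],
    [0,0,-33,0,0.35],
    [0,0,-25,0,0.35],
    [0,0,-12,0,0.35],
    [0,0,-7,0,0.35],
    [0,0,0,0,0.35],
    [0,0,0,0,0.35]
  ],
  "newtons": 30
}}

```text
time_s: 3.4
ee_pos: [478.2, 156.2, 99.8]
ee_rot: [-180.0, -0.1, -13.2]
force: [0.2, -0.1, 0.4]
gripper_width: 59.2
```

```bash
python3 - <<'E'
from h import *
im=env.grab_frame("wrist"); cv2.imwrite("pics/w2.png",cv2.cvtColor(im,cv2.COLOR_RGB2BGR))
E
```

```text
(no output)
```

View pics/w2.png

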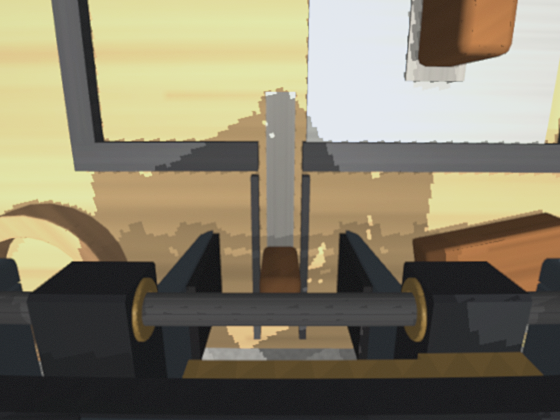

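Request:
{"method": "play_rows", "body": {
  "increments": [
    [0,0,0,0,1],
    [0,0,0,0,1],
    [0,0,0,0,1],
    [0,0,0,0,1],
    [0,0,0,0,1],
    [0,0,0,0,1],
    [0,0,0,0,1]
  ],
  "newtons": 30
}}

```text
time_s: 4.32
ee_pos: [477.6, 156.0, 99.0]
ee_rot: [180.0, 0.0, -13.2]
force: [0.4, -0.4, 0.1]
gripper_width: 17.9
```

Request:
{"method": "play_rows", "body": {
  "increments": [
    [-4.87,1.15,0,0,1],
    [-4.87,1.15,0,0,1],
    [-4.87,1.15,0,0,1],
    [-4.87,1.15,0,0,1],
    [-4.87,1.15,0,0,1],
    [-4.87,1.15,0,0,1],
    [0,0,0,0,1],
    [0,0,0,0,1]
  ]
}}

```text
time_s: 5.32
ee_pos: [447.4, 163.2, 98.9]
ee_rot: [180.0, 0.1, -13.2]
force: [-1.9, -0.9, 0.8]
gripper_width: 17.6
```

Request:
{"method": "play_rows", "body": {
  "increments": [
    [-1.95,0.46,0,0,1],
    [-1.95,0.46,0,0,1],
    [0,0,0,0,1],
    [0,0,0,0,1]
  ]
}}

```text
time_s: 5.82
ee_pos: [445.8, 163.5, 99.0]
ee_rot: [180.0, -0.2, -13.2]
force: [4.6, -4.1, -3.1]
gripper_width: 17.7
```

Request:
{"method": "play_rows", "body": {
  "increments": [
    [-1.95,0.46,0,0,1],
    [-1.95,0.46,0,0,1],
    [0,0,0,0,1],
    [0,0,0,0,1]
  ]
}}

```text
time_s: 6.32
ee_pos: [445.6, 163.7, 99.1]
ee_rot: [-180.0, -0.6, -13.1]
force: [13.9, -8.9, -10.8]
gripper_width: 18.3
```

```bash
python3 - <<'E'
from h import *
s=env.state();print(s['force'],s['ee_pos'])
im=env.grab_frame("wrist"); cv2.imwrite("pics/w3.png",cv2.cvtColor(im,cv2.COLOR_RGB2BGR))
im=env.grab_frame("top"); im=cv2.cvtColor(im,cv2.COLOR_RGB2BGR)[150:300,130:310];cv2.imwrite("pics/t3.png",cv2.resize(im,None,fx=4,fy=4))
E
```

```text
[ 13.9405283   -8.91530469 -10.80175223] [445.58014166 163.6789556   99.05804994]
```

View pics/w3.png

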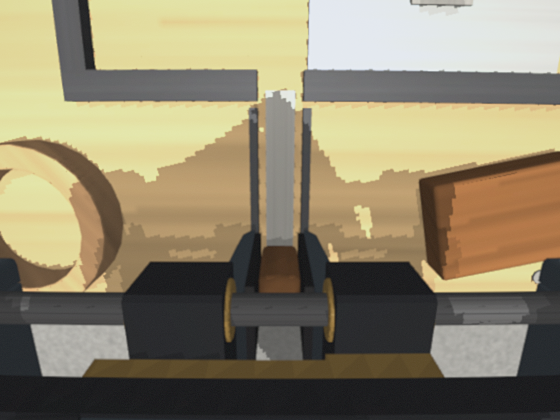

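Request:
{"method": "play_rows", "body": {
  "increments": [
    [0,0,0,0,0.35],
    [0,0,0,0,0.35],
    [0,0,0,0,0.35],
    [0,0,10,0,0.35],
    [0,0,30,0,0.35],
    [0,0,30,0,0.35],
    [33,-26,0,0,0.35],
    [33,-26,0,0,0.35],
    [33,-26,0,0,0.35],
    [0,0,0,0,0.35],
    [0,0,0,0,0.35]
  ]
}}

```text
time_s: 7.8
ee_pos: [538.9, 87.1, 169.2]
ee_rot: [-180.0, 0.0, -13.2]
force: [-1.0, 0.7, 0.1]
gripper_width: 59.3
```

```bash
python3 - <<'E'
from h import *
s=env.state();print(s['force'],s['ee_pos'],s['ee_rot'],s['gripper_width'])
im=env.grab_frame("wrist"); cv2.imwrite("pics/w4.png",cv2.cvtColor(im,cv2.COLOR_RGB2BGR))
im=env.grab_frame("scene"); im=cv2.cvtColor(im,cv2.COLOR_RGB2BGR)[140:260,220:410];cv2.imwrite("pics/s4.png",cv2.resize(im,None,fx=4,fy=4))
E
```

```text
[-0.97303095  0.69677876  0.13048232] [538.93646173  87.05635762 169.19765049] [-1.79995178e+02  4.54311950e-02 -1.32266374e+01] 59.263729986342355
```

View pics/w4.png

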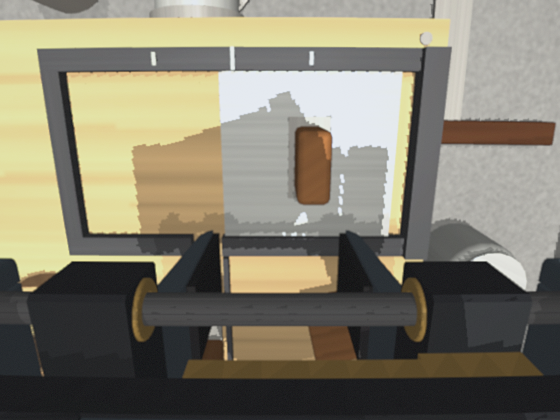

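View pics/s4.png

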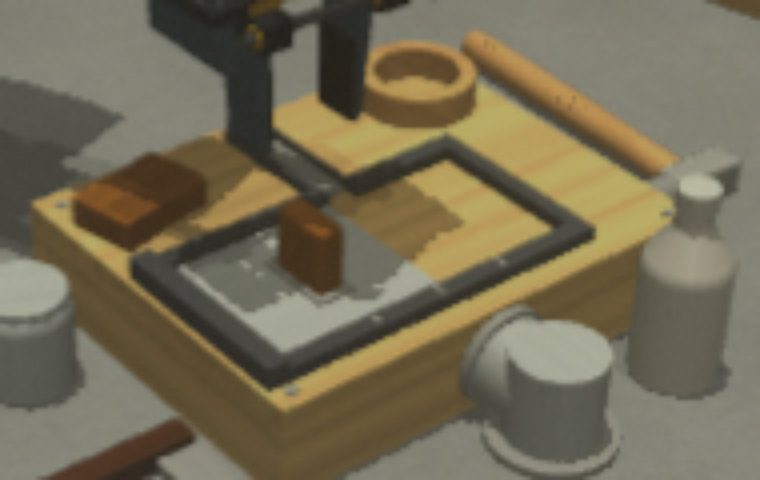

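```bash
python3 - <<'E'
from fit import *
c=wristcal()
W=plane(c,[(153.3,58.5),(233,58),(311.5,58),(314.5,165)],np.array([80,80,80,120.5]));print(W.round(1))
a,R,t,r=fit([(64,40),(64,-10),(64,-60)],W[:3]);print(a,t,r)
print((W[3,:2]-t)@R)
for k in((0,-60),(0,-10)):print(k,R@k+t)
im=cv2.imread('pics/w4.png')[100:220,270:350];cv2.imwrite('pics/w4z.png',cv2.resize(im,None,fx=5,fy=5))
E
```

```text
[[660.1 140.9  80. ]
 [648.6  91.6  80. ]
 [637.3  43.3  80. ]
 [577.4  57.7 120.5]]
-13.158882481165332 [588.61933526 116.26054483] [[-0.06298027 -0.27751546]
 [ 0.07390833  0.33238668]
 [-0.01092807 -0.05487122]]
[  2.38659704 -59.55225613]
(0, -60) [574.9602071   57.83599333]
(0, -10) [586.3428139  106.52311958]
```

View pics/w4z.png

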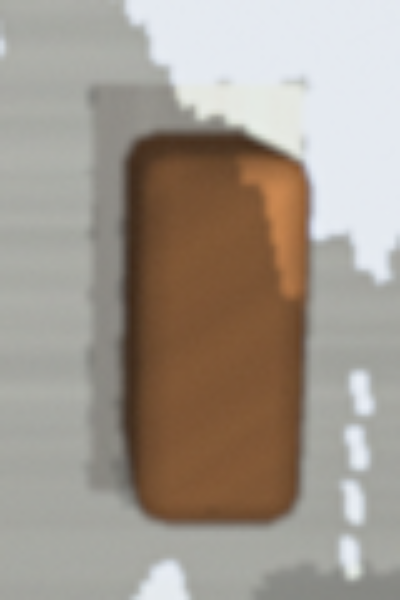

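Request:
{"method": "play_rows", "body": {
  "increments": [
    [18.3,-14.7,0,0,0.35],
    [18.3,-14.7,0,0,0.35],
    [0,0,0,0,0.35],
    [0,0,-25,0,0.35],
    [0,0,-25,0,0.35],
    [0,0,-15,0,0.35],
    [0,0,-6,0,0.35],
    [0,0,0,0,0.35],
    [0,0,0,0,0.35]
  ]
}}

```text
time_s: 9.02
ee_pos: [576.8, 57.5, 98.9]
ee_rot: [-180.0, -0.1, -13.2]
force: [-0.4, -0.5, -0.4]
gripper_width: 59.5
```

```bash
python3 - <<'E'
from h import *
im=env.grab_frame("wrist"); cv2.imwrite("pics/w5.png",cv2.cvtColor(im,cv2.COLOR_RGB2BGR))
E
```

```text
(no output)
```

View pics/w5.png

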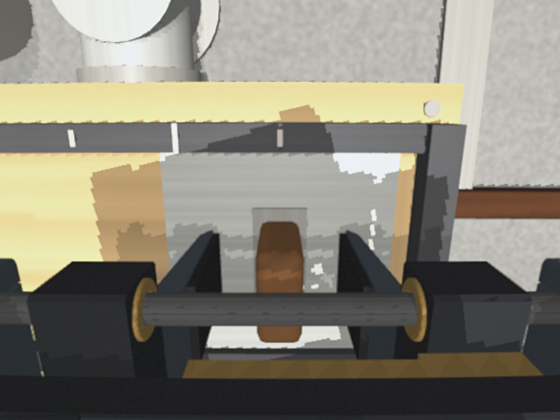

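Request:
{"method": "play_rows", "body": {
  "increments": [
    [0,0,0,0,1],
    [0,0,0,0,1],
    [0,0,0,0,1],
    [0,0,0,0,1],
    [0,0,0,0,1],
    [0,0,0,0,1],
    [0,0,0,0,1]
  ],
  "newtons": 45
}}

```text
time_s: 9.95
ee_pos: [576.2, 57.5, 98.0]
ee_rot: [-180.0, 0.0, -13.2]
force: [-0.2, 1.0, -0.5]
gripper_width: 19.8
```

```bash
python3 - <<'E'
from h import *
c=wristcal();s=env.state();print(s['ee_pos'],s['ee_rot'],s['force'])
im=env.grab_frame("wrist"); im=cv2.cvtColor(im,cv2.COLOR_RGB2BGR);cv2.imwrite("pics/w6.png",im)
# profile of the rail's row just below centre
g=im[136:144].mean((0,2));print([(i,int(v)) for i,v in enumerate(g) if v>110])
E
```

```text
[576.19199376  57.51209086  97.999096  ] [-1.79990660e+02  9.29281841e-04 -1.32357644e+01] [-0.18146911  1.01676244 -0.45817868]
[(57, 110), (58, 110), (61, 110), (62, 110), (63, 110), (66, 115), (67, 170), (68, 229), (69, 236), (70, 235), (71, 236), (72, 217), (73, 137), (76, 110), (77, 111), (78, 111), (79, 111), (80, 111), (81, 111), (82, 111), (83, 111), (84, 112), (85, 111), (86, 112), (87, 112), (88, 112), (89, 112), (90, 112), (91, 112), (92, 112), (93, 113), (94, 112), (95, 112), (96, 113), (97, 113), (98, 113), (99, 113), (100, 112), (101, 113), (102, 113), (103, 113), (104, 113), (105, 113), (106, 113), (107, 113), (108, 113), (109, 113), (110, 113), (111, 113), (112, 113), (113, 113), (114, 113), (115, 113), (116, 113), (117, 113), (118, 114), (119, 113), (120, 113), (121, 113), (122, 113), (123, 114), (124, 114), (125, 114), (126, 114), (127, 114), (128, 114), (129, 113), (130, 114), (131, 114), (132, 114), (133, 114), (134, 114), (135, 114), (136, 114), (137, 114), (138, 114), (139, 114), (140, 114), (141, 114), (142, 114), (143, 114), (144, 115), (145, 115), (146, 115),
[... 2720 characters left out ...]
87), (502, 187), (503, 187), (504, 186), (505, 186), (506, 186), (507, 187), (508, 188), (509, 188), (510, 187), (511, 185), (512, 185), (513, 185), (514, 185), (515, 186), (516, 187), (517, 187), (518, 187), (519, 188), (520, 189), (521, 191), (522, 191), (523, 189), (524, 189), (525, 190), (526, 190), (527, 191), (528, 190), (529, 188), (530, 186), (531, 185), (532, 184), (533, 184), (534, 185), (535, 186), (536, 187), (537, 188), (538, 187), (539, 185), (540, 184), (541, 183), (542, 184), (543, 186), (544, 188), (545, 190), (546, 189), (547, 188), (548, 187), (549, 185), (550, 184), (551, 184), (552, 185), (553, 186), (554, 186), (555, 187), (556, 189), (557, 191), (558, 192), (559, 191)]
```

View pics/w6.png

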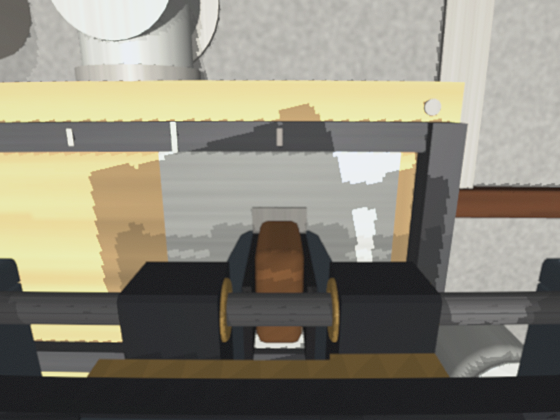

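Request:
{"method": "play_rows", "body": {
  "increments": [
    [1.15,4.87,0,0,1],
    [1.15,4.87,0,0,1],
    [1.15,4.87,0,0,1],
    [1.15,4.87,0,0,1],
    [1.15,4.87,0,0,1],
    [1.15,4.87,0,0,1],
    [1.15,4.87,0,0,1],
    [1.15,4.87,0,0,1],
    [1.15,4.87,0,0,1],
    [1.15,4.87,0,0,1],
    [0,0,0,0,1],
    [0,0,0,0,1],
    [0,0,0,0,1]
  ],
  "newtons": 45
}}

```text
time_s: 11.62
ee_pos: [587.4, 104.7, 98.0]
ee_rot: [179.8, 0.0, -13.2]
force: [-1.0, -7.5, 1.7]
gripper_width: 19.4
```

```bash
python3 - <<'E'
from fit import *
c=wristcal();s=env.state();print(s['ee_pos'],s['ee_rot'],s['force'])
im=env.grab_frame("wrist"); im=cv2.cvtColor(im,cv2.COLOR_RGB2BGR);cv2.imwrite("pics/w7.png",im)
im=env.grab_frame("scene"); im=cv2.cvtColor(im,cv2.COLOR_RGB2BGR)[140:260,220:410];cv2.imwrite("pics/s7.png",cv2.resize(im,None,fx=4,fy=4))
E
```

```text
[587.35457226 104.69023331  97.97342149] [ 1.79827275e+02  1.51186108e-02 -1.31953966e+01] [-0.96305948 -7.49731167  1.6821781 ]
```

View pics/w7.png

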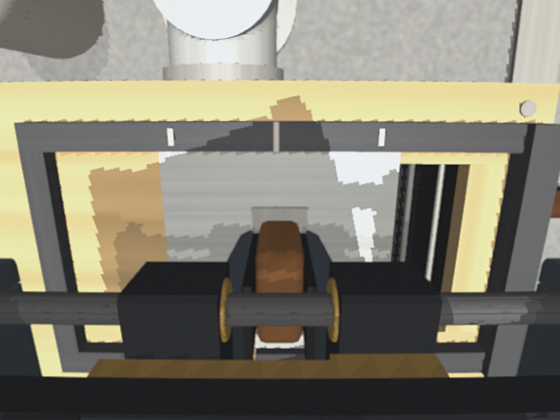

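View pics/s7.png

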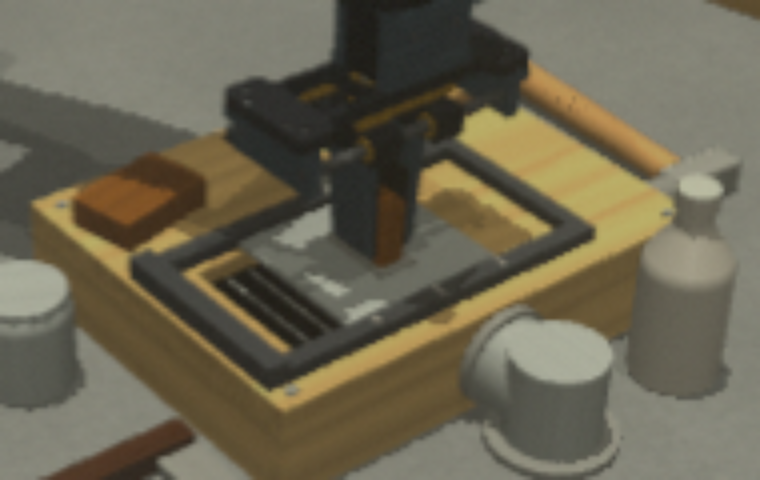

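Request:
{"method": "play_rows", "body": {
  "increments": [
    [0.35,1.45,0,0,1],
    [0,0,0,0,1],
    [0,0,0,0,1],
    [0,0,0,0,1],
    [0,0,0,0,1],
    [0,0,0,0,1]
  ],
  "newtons": 45
}}

```text
time_s: 12.48
ee_pos: [587.7, 106.0, 98.0]
ee_rot: [179.8, 0.0, -13.2]
force: [-1.4, -6.9, 2.8]
gripper_width: 20.1
```

```bash
python3 - <<'E'
from fit import *
c=wristcal();s=env.state();print(s['ee_pos'],s['ee_rot'],s['force'],s['gripper_width'],s['time_s'])
im=env.grab_frame("wrist"); im=cv2.cvtColor(im,cv2.COLOR_RGB2BGR);cv2.imwrite("pics/w8.png",im)
def mk(f,lo,hi):
    g=f[136:144,lo:hi].mean((0,2)); w=np.clip(g-np.median(g)-20,0,None); return (w*np.arange(lo,hi)).sum()/w.sum()
o=cv2.imread('pics/w6.png')
print('closed-pic marks',mk(o,60,85),mk(o,160,190),mk(o,268,290)); M=[mk(im,155,185),mk(im,265,290),mk(im,365,395)];print(M)
o=im[110:350,200:360];cv2.imwrite('pics/w8z.png',cv2.resize(o,None,fx=2.5,fy=2.5))
im=env.grab_frame("top"); im=cv2.cvtColor(im,cv2.COLOR_RGB2BGR)[130:300,90:340];cv2.imwrite("pics/t8.png",cv2.resize(im,None,fx=3.2,fy=3.2))
E
```

```text
[587.6682953  106.00999273  97.97210397] [ 1.79819468e+02  2.05389374e-02 -1.31991370e+01] [-1.44151578 -6.85821042  2.78128589] 20.064575373883653 12.475
closed-pic marks 69.77656298121343 173.70660165041258 279.10648148148147
[np.float64(173.11753300022372), np.float64(278.6419592976855), np.float64(384.14310396634613)]
```

View pics/t8.png

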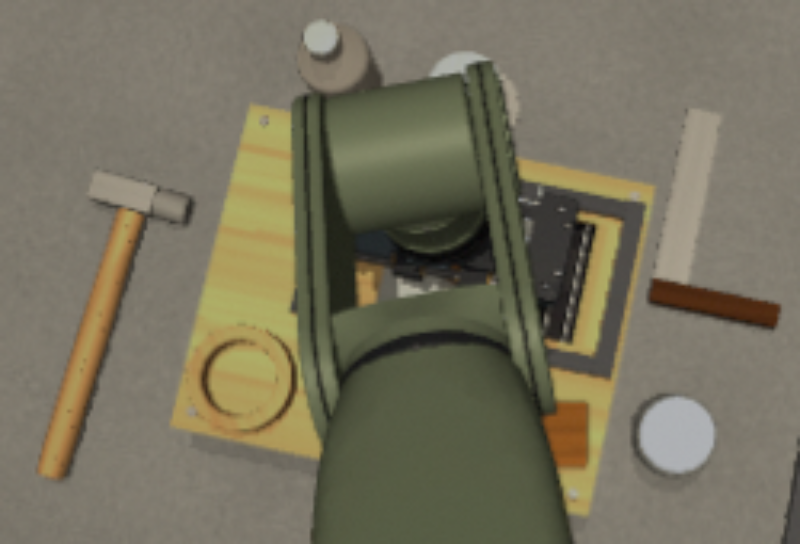

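View pics/w8z.png

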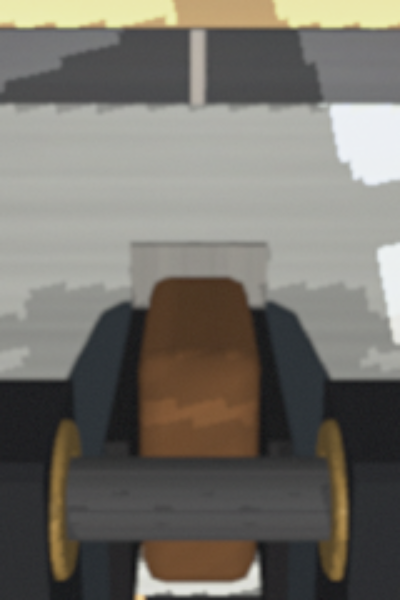

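```bash
python3 -c "
from workcell import env
print(env.job_done())"
```

```text
the job is handed in; nothing more can be done
None
```

The lock knob is drawn out to its end stop, and the gate is held at half open with the gripper. I handed the job in at about 12.5 s.

- **Lock:** I pulled the knob about 33 mm from where it started, until the arm stopped moving and the force rose to about 16 N. The knob then sat within about 1.5 mm of where I had calculated the end stop. I did not look at the knob again after letting go, because the gripper or arm hid it in the pictures I viewed.
- **Gate:** I gripped the block at 45 N and slid it. It first stopped about 1.4 mm short of half travel, so I corrected it. By arm position it has now moved 49.8 mm. In the wrist picture the middle mark lines up with the grip to about 0.2 mm. The force reading was about 7 N against the nominal 8 N spring force.
- **Other things:** The hammer, tape, offcut, glue, tin and square looked undisturbed in the last overhead picture, though the arm covered part of the view. The clamp was mostly outside that crop, so I did not check it; the arm worked only over the box after its first move, which was well above the bench.

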